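# Put the filter tray in the drying chamber and seal it

### The arm

A 6-joint arm with a two-finger parallel gripper is mounted at the origin on the work surface. World frame = base frame: x ahead of the robot, y to its left, z up, the work surface at z = 0. Lengths are in m, angles in rad, forces in N, time in s.
With the tool pointing down it reaches from about 0.225 to 0.875 m from the base axis. Payload 3.4 kg.
Tool frame: the origin (TCP) lies on the centre line of the jaws, within the pads' length; the fingertips stand 11 mm ahead of it and the grasp point (between the pads) lies 8 mm behind it; z points along the fingers, y is the line along which they close (so a half turn about z gives the same grasp; the last joint's range is limited). The gripper opens to 85 mm and grips with 20 to 120 N. Pads are 22 mm wide; open, the fingers measure 114 mm over their backs; the gripper's body (76 mm by 85 mm) begins 54 mm behind the grasp point. The pads swing forward as they close: fully open they stand 13 mm farther back than shut.
Start: joints at [1.01, 0.276, 1.505, -0, 1.361, -0.121], TCP at [0.245, 0.52, 0.221] pointing down, gripper open.
Joint ranges: [-2.89, 2.89], [-0.75, 2.08], [0.22, 2.7], [-1.18, 4.32], [0.11, 2.71], [-2.7, 2.7]. Speed limits (rad/s): [2.57, 2.57, 3.14, 3.14, 3.14, 3.14].

### API

Orientations are given as a unit quaternion [w, x, y, z].
In Python, from rig import manip, eyes, job gives the robot as it stands.
- The arm moves only by the tool drive_tool, never from a script. Its argument "rows" is a list of rows, each a list of 3 entries, a list of its own where there are three numbers: the turn, a rotation vector about the world's x, y, z in rad, then the shift along the world's x, y, z in cm, then the finger opening in cm, from 0 to 8.54. A call has 1 to 8 rows; each row shifts and turns the commanded pose from where the row before left it; what a row does not reach is not made up. A row lasts 1/8 s, in which the tool goes at most 62.5 mm and 10.7 degrees, less where a joint would pass 70% of its speed; a pose out of reach is approached as far as the arm can. A call is refused whole if a number of a shift passes 6.25 or a number of a turn 0.188, either way. A call with a gripper value outside its range is refused whole. The fingers move at their own pace and stop on an object; "force" is the grip in N (left out, the last holds). Time passes only in rows, so rows that do not move let the fingers close. It gives the time, the measured TCP pose, the force, the opening and the grip force at its end, in the units of the state.
- manip.get_state(): the state, without advancing time (a new reading comes with each control period).
- eyes.get_image(name): name is "side" or "top"; returns the picture (384x512x3 uint8, red, green, blue); there is no depth.
- eyes.get_calibration(name): a dict with "camera_matrix" (3x3 intrinsics, pixels), "view" (4x4, takes a point from world to camera coordinates). Camera axes: x right, y up, looking along -z (the intrinsics and any distortion apply to the point x, -y, -z); pixel columns grow to the right and rows downward; lengths in m; the calibration is good to about 2 mm. A picture is of the moment at which its call begins. get_calibration takes no time and is no camera call.
- job.sign_off(): hands the job in; it is judged then, once.
The state is a dict: "clock": time; "qpos": joint angles; "qd": joint speeds; "effort": joint torques, N m; "position": TCP position; "ee_rot": TCP orientation; "contact_force": force on the tool from outside, world axes, zero at the start; "moment": the same for the moment, N m; "width": finger opening in m; "gripper_force": force on a finger pad.
Only numpy, scipy, OpenCV 4.12 (cv2) and the standard library are available. Lean on these libraries where they do the work, as an engineer would, in place of code of your own. Each camera call takes 0.05 s, during which the arm holds its last target. There are 200 camera calls.

### The job

Take the round filter tray by its hub from the sloping cradle and lower it squarely, hub up, over the upright rod in the open drying chamber, without forcing it, all the way onto the collar before you let go. Then shut the lid and turn the T-handle clockwise a full quarter turn, so that the lid is drawn down tight on its gasket. Leave the other things on the desk where they are.

Things in the scene. Friction and masses are not known exactly. Their poses are not given: they have to be found in the camera images.
- tray: The loose filter tray (0.25 kg, aluminium): a disc 120 mm across, 8 mm thick, carrying eight flat round filters, with a tubular hub 36 mm across rising to 80 mm above the underside; an 18 mm bore runs right through. Origin: centre of the underside, on the bore's axis; z runs up the hub. It starts lying on the cradle's slope, its axis 28 degrees from vertical.
- cradle: Fixed white cradle with a 130 x 136 mm face sloping 28 degrees from level, facing its own -x and up (roughly towards the robot), with a 12 mm high lip along the low edge, 62 mm from the face's centre. Its back edge is about 92 mm high. Origin under its centre on the desk, z up; the face's centre is 60 mm above the origin.
- chamber: Fixed grey drying chamber: an open square box 165 mm outside, walls and floor 6 mm, rim 105 mm high with a springy rubber gasket (12 mm tall along the -y wall), the upright rod in its middle. Origin: centre of its underside, z up. The lid is hinged along its own +y side; the T-handle comes down outside its -y side, where a small keeper stands out from the wall.
- rod_tip (a point): Tip of the chamber's fixed upright steel rod: 14 mm in diameter, 98 mm above the desk; the last 8 mm taper to 4 mm. When the tray is home the rod stands 8 mm out of its hub.
- rod_seat (a point): Top of the collar (28 mm across) at the rod's foot, on the rod's axis, 10 mm above the desk: the tray's underside rests here.
- lid_hinge (a point): Middle of the lid's hinge line, 110 mm above the desk, 88.5 mm from the rod along the chamber's +y; the line runs along the chamber's x; axes as the chamber's. It lies in the plane of the lid's underside.
- lid (a joint): Lid angle, rad: 0 = drawn fully down, 1.57 = upright, more = leaning back outwards (so at the start). Aluminium plate, 175 mm along the hinge, 223 mm away from it, 10 mm thick, overhanging the -y wall. The stiff hinge holds it at any angle; 4 to 8 N at the free edge moves it. It rests on the springy gasket at about 0.045; the latch draws it to about 0.006.
- handle_grip (a point): Centre of the T-handle's black bar, 76 mm long, 14 mm thick, on a 12 mm stem square to the lid's outer face: 40 mm out from that face (50 mm from its underside plane), 201 mm from the hinge line, at the middle of the lid's width. Its y axis lies along the bar, its z axis along the stem, outwards (up when the lid is shut).
- handle (a joint): T-handle angle, rad, growing clockwise seen from above the shut lid: 0 = open, bar square to the hinge line; 1.57 = latched, bar along the hinge line; stop at 1.6. Turned with the lid down, a tongue rides under the keeper and draws the lid down (up to about 0.4 N m); it stays where it is left.
- slide_box: Loose grey plastic microscope-slide box, 110 x 90 x 34 mm, origin under its centre. Bystander.
- phone: Loose black phone lying flat, 75 x 150 x 9 mm. Bystander.
- dish: Loose shallow glass dish, 90 mm across, 16 mm high. Bystander.
- bottle: Loose white plastic bottle, 60 mm across, 160 mm tall. Bystander.
- jar: Loose amber glass jar, 64 mm across, 75 mm tall. Bystander.
- clock: Loose black desk clock, 100 mm wide, 60 mm tall, 30 mm deep. Bystander.
- screwdriver: Loose screwdriver lying flat. Bystander.

How it is judged:
By the outcome, as a careful person would: the job done as asked, in the order asked, and still so for the second after the job is handed in, with the robot touching nothing.
It also fails if it takes over 70 s, if anything falls off the work surface, if the arm or the gripper's body presses on something with over 40 N, if the wrist force passes 120 N, or if a joint passes its speed limit or range.

## Working session

There is one attempt and no reset: what is moved stays moved. The work goes in short steps, Python scripts to look and compute and a tool call to move; the robot and the scene stay as the last step left them, time stands still between calls to the robot, and variables do not carry over. Pictures are saved under pics/ and viewed, at most 10 in all, crops included, and the job is handed in when it is done.

Besides the shell and the picture viewer there is one more tool, called as name(argument=value, ...), one argument or row to a line, values as JSON. drive_tool: Moves the arm, as the interface text tells. Its arguments: {"type":"object","properties":{"rows":{"type":"array"},"force":{"type":"number"}},"required":["rows"]}

```bash
mkdir -p pics; ls; python3 - <<'E'
from rig import manip, eyes, job
import cv2, numpy as np
for n in("side","top"):
    im=eyes.get_image(n); cv2.imwrite(f"pics/{n}0.png",im[:,:,::-1])
    c=eyes.get_calibration(n); print(n,{k:np.round(v,4).tolist() if not isinstance(v,str) else v for k,v in c.items()})
print(manip.get_state())
E
```

```text
pics
side {'camera_matrix': [[350.2281, 0.0, 259.5987], [0.0, 350.2281, 190.2012], [0.0, 0.0, 1.0]], 'view': [[-0.9865, -0.1638, -0.0062, 0.5689], [0.1142, -0.714, 0.6908, -0.1458], [-0.1175, 0.6807, 0.723, -1.018], [0.0, 0.0, 0.0, 1.0]]}
top {'camera_matrix': [[365.4484, 0.0, 252.7783], [0.0, 365.4484, 195.4762], [0.0, 0.0, 1.0]], 'view': [[0.0103, -0.9999, -0.0088, -0.002], [0.9892, 0.0089, 0.1465, -0.5892], [-0.1464, -0.0102, 0.9892, -1.0798], [0.0, 0.0, 0.0, 1.0]]}
{'clock': 0.1, 'qpos': array([ 1.00999745e+00,  2.76519376e-01,  1.50601065e+00, -1.21383205e-05,
        1.36069179e+00, -1.21040360e-01]), 'qd': array([-0.00063853, -0.00142351, -0.00502412, -0.0006065 , -0.00066621,
        0.00136364]), 'effort': array([ 2.26830343e-03, -4.17699909e+01, -2.46406657e+01, -3.45603166e-04,
        5.78403400e-03, -1.58661112e-05]), 'position': array([0.24455827, 0.51986134, 0.22033164]), 'ee_rot': array([-2.66765162e-04,  2.18110477e-01,  9.75923745e-01, -7.69683934e-04]), 'contact_force': array([ 0.16541062,  0.80136119, -0.54023571]), 'moment': array([-0.01318755, -0.01396359,  0.01914513]), 'gripper_force': 0.0, 'width': 0.08501865985556578}
```

View pics/side0.png

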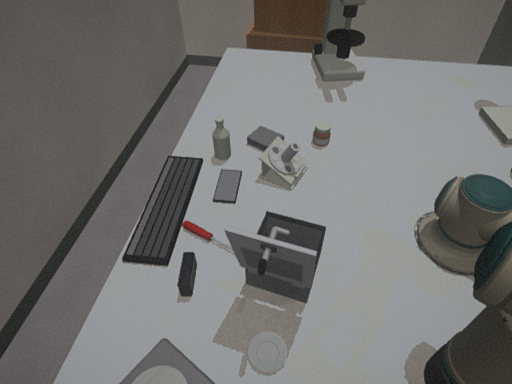

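View pics/top0.png

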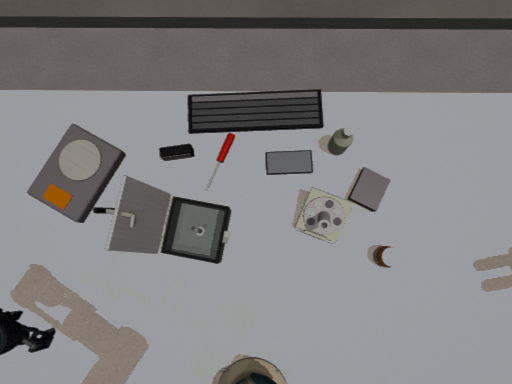

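```bash
python3 - <<'E'
import cv2, numpy as np
s=cv2.imread("pics/side0.png");t=cv2.imread("pics/top0.png")
def c(im,x,y,w,k): return cv2.resize(im[y:y+int(w*.75),x:x+w],(400,300),interpolation=cv2.INTER_CUBIC)
m=np.vstack([np.hstack([c(t,154,190,84,0),c(t,285,180,80,0)]),np.hstack([c(s,220,205,120,0),c(s,250,130,80,0)])])
cv2.imwrite("pics/m1.png",m)
E
```

```text
(no output)
```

View pics/m1.png

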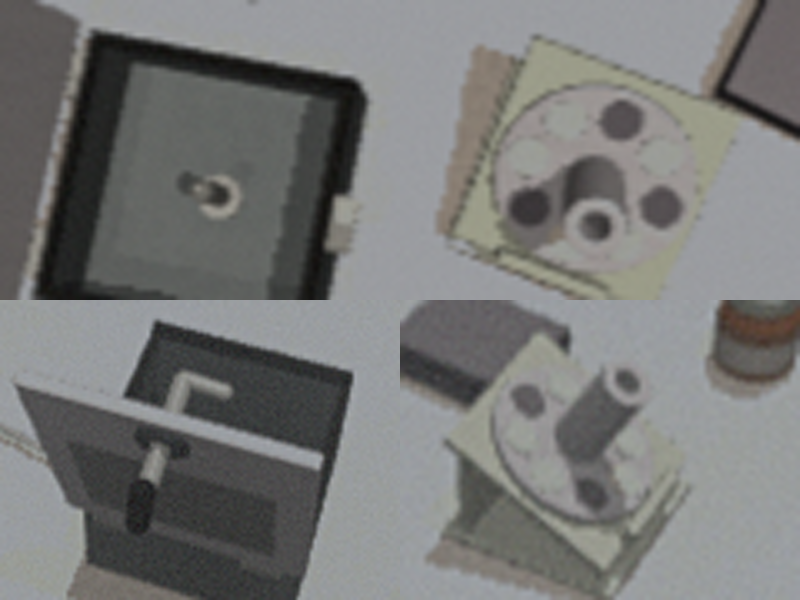

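The top view shows the collar ring at about (200,231) and the hub top at about (324,225). The lid leans to +y. The side view shows the hub top at about (296,146) and the lid's free edge from (224,228) to (316,253). Next step is to refine these by masks and rays.

```bash
cat > h.py <<'E'
from rig import manip, eyes, job
import cv2, numpy as np
from scipy.spatial.transform import Rotation as R
C={n:eyes.get_calibration(n) for n in("side","top")}
def ray(n,u,v):
    K=C[n]["camera_matrix"];V=C[n]["view"]
    d=np.linalg.inv(K)@[u,v,1]; d=np.array([d[0],-d[1],-d[2]])
    return -V[:3,:3].T@V[:3,3], V[:3,:3].T@d
def plane(n,u,v,z):
    o,d=ray(n,u,v); return o+d*(z-o[2])/d[2]
def proj(n,p):
    V=C[n]["view"]; c=V[:3,:3]@p+V[:3,3]; q=C[n]["camera_matrix"]@[c[0],-c[1],-c[2]]; return q[:2]/q[2]
def tri(a,b):
    (o1,d1),(o2,d2)=ray("top",*a),ray("side",*b)
    s=np.linalg.lstsq(np.c_[d1,-d2],o2-o1,rcond=None)[0]
    p,q=o1+d1*s[0],o2+d2*s[1]; return (p+q)/2,np.linalg.norm(p-q)
E
python3 - <<'E'
from h import *
np.set_printoptions(precision=4,suppress=True)
t=cv2.imread("pics/top0.png");s=cv2.imread("pics/side0.png")
def mp(ox,oy,k,x,y): return ((x+.5)/k-.5+ox,(y+.5)/k-.5+oy)
T=lambda x,y:mp(154,190,400/84,x,y); TT=lambda x,y:mp(285,180,5,x-400,y)
S=lambda x,y:mp(220,205,400/120,x,y-300); ST=lambda x,y:mp(250,130,5,x-400,y-300)
# collar: bright blob
g=cv2.cvtColor(t,cv2.COLOR_BGR2GRAY); sub=g[222:240,190:210]; print(sub)
print("collar",T(219,196),plane("top",*T(219,196),.010))
print("hubtop",tri(TT(597,226),ST(628,380)),TT(597,226),ST(628,380))
# rim outer corners top z=.105
a=plane("top",*T(92,33),.105);b=plane("top",*T(365,82),.105);print("corners",a,b,np.linalg.norm(a-b))
# keeper
print("keeper",plane("top",*T(343,222),.095))
# dark rim mask
m=((g<60)*255).astype(np.uint8)[190:275,150:240]
for c in cv2.findContours(m,cv2.RETR_EXTERNAL,cv2.CHAIN_APPROX_NONE)[0]:
    if cv2.contourArea(c)>300:
        r=cv2.minAreaRect(c); B=cv2.boxPoints(r)+[150,190]; print("rect",r); 
        P=np.array([plane("top",*q,.105) for q in B]);print(B,P,P.mean(0))
        for i in range(4): e=P[(i+1)%4]-P[i];print(np.linalg.norm(e),np.degrees(np.arctan2(e[1],e[0])))
# tray cradle corners
q=[(533,37),(742,118),(660,300)]
for x in q: print("cr",plane("top",*TT(*x),.09))
q=[tri(TT(533,37),ST(540,333)) ]
print(q)
# lid
print("lid side corners", [S(18,376),S(322,460)],)
E
```

```text
[[101 100 101 101 102 100 100  99 100 101 100  99  99  98  98 102 101  99
  100 100]
 [ 99 101 102 101 101 101 100  99  99 101  99 100  98 100  97  99 100 101
  101 100]
 [ 99  99 101 100  99 101  99  98  99 100 100 101  99  95  92  91  93  97
  100 100]
 [102 103 100 100 100 101 100  98  99  99 101 100  96  95  92  90  92  96
   99  99]
 [104  98  81  71  91 100 101 102 102 107 112 103  96  94  93  91  92  95
   99  98]
 [103  83  69  66  70  77  92 117 123 138 142 141 118  97  94  93  97 100
   99  98]
 [101  79  66  65  76  89  92  96  79  89 125 139 138 125 102  93  99  97
   99 102]
 [102  83  68  72  94 132 116  99  73  55  61  89 129 139 109  99  99 100
  101 100]
 [103  98  81  76  87 109 110 103  78  55  48  62 118 144 120 102 100  99
  101 100]
 [100 100  99  98  95  98 101  86  64  52  50  58 109 140 125 104 101 101
  101 100]
 [100 101 103 101  99  97  96  86  69  61  59  84 134 147 110  96 101 101
   99  99]
 [102 101 101 102 101 104 133 147 132 112 110 137 151 134 101  96  99 102
  100 100]
 [102 100 102 101 100 102 117 141 150 151 151 150 146 116 100  99 101 100
  101 
[... 673 characters left out ...]
462  0.0802 0.095 ]
rect ((46.019229888916016, 39.403846740722656), (59.81542205810547, 57.658145904541016), 11.309932708740234)
[[161.0385 251.8077]
 [172.3462 195.2692]
 [231.     207.    ]
 [219.6923 263.5385]] [[0.4158 0.2623 0.105 ]
 [0.5786 0.237  0.105 ]
 [0.5458 0.0657 0.105 ]
 [0.3847 0.0946 0.105 ]] [0.4812 0.1649 0.105 ]
0.16477989227212464 -8.83460514676266
0.1744705619094396 -100.82129316209682
0.16369881809280773 169.81977957358689
0.17059253395270346 79.51197685003446
cr [ 0.6091 -0.1689  0.09  ]
cr [ 0.5621 -0.2905  0.09  ]
cr [ 0.4557 -0.2401  0.09  ]
[(array([ 0.5676, -0.1507,  0.2019]), np.float64(0.04365439987718358))]
lid side corners [(225.05, 227.45), (316.25, 252.65)]
```

```bash
cat >> h.py <<'E'
np.set_printoptions(precision=4,suppress=True)
nh=np.array([-.438,.169,.883]); nh/=np.linalg.norm(nh)
def to(p,z,yaw):
    """cm and rotvec from the present TCP to p, tool z, closing axis near yaw"""
    s=manip.get_state(); q=s["ee_rot"]; A=R.from_quat(q,scalar_first=True)
    z=np.array(z)/np.linalg.norm(z); y=np.array([np.cos(yaw),np.sin(yaw),0]); y-=z*(y@z); y/=np.linalg.norm(y)
    B=R.from_matrix(np.c_[np.cross(y,z),y,z])
    print("t",s["clock"],"pos",s["position"],"F",s["contact_force"],"w",s["width"],"shift cm",(np.array(p)-s["position"])*100,"turn",(B*A.inv()).as_rotvec(),"q",s["qpos"])
E
python3 - <<'E'
from h import *
rod=np.array([.4812,.1691,0])
print("tip px",proj("top",rod+[0,0,.098]),"rim90",proj("top",rod+[0,0,.09]))
u=np.array([.4944,-.1969,.1316])-.08*nh; print("underside",u,proj("top",u+.008*nh),proj("side",u+.008*nh))
# disc visible extreme px in top
e1=np.cross(nh,[0,0,1]);e1/=np.linalg.norm(e1);e2=np.cross(nh,e1)
P=np.array([proj("top",u+.008*nh+.06*(np.cos(a)*e1+np.sin(a)*e2)) for a in np.linspace(0,6.28,60)]);print(P.min(0),P.max(0))
P=np.array([proj("side",u+.008*nh+.06*(np.cos(a)*e1+np.sin(a)*e2)) for a in np.linspace(0,6.28,60)]);print(P.min(0),P.max(0))
g=u+.054*nh; print("grasp tcp",g,"pre",g+.09*nh)
to(g+.09*nh,-nh,np.radians(68.9))
# lid: corners of free edge in side, tried over lid angles
yc=np.radians(80.5); X=np.array([np.sin(yc),-np.cos(yc),0]);Y=np.array([np.cos(yc),np.sin(yc),0])
h=rod+.0885*Y+[0,0,.11]
for th in (1.7,1.8,1.9,2.0,2.1,2.2):
    r=-Y*np.cos(th)+np.array([0,0,np.sin(th)]); print(th,[proj(n,h+.223*r+k*.0875*X) for n in("side","top") for k in(-1,1)])
E
```

```text
tip px [194.9361 229.1988] rim90 [195.391  229.3507]
underside [ 0.5294 -0.2104  0.061 ] [323.9801 215.9258] [284.6448 157.2046]
[303.6719 196.7259] [344.7295 234.4987]
[268.3834 142.0468] [300.3646 172.9515]
grasp tcp [ 0.5058 -0.2013  0.1086] pre [ 0.4664 -0.1861  0.1881]
t 0.1 pos [0.2446 0.5199 0.2203] F [ 0.1654  0.8014 -0.5402] w 0.08501865985556578 shift cm [ 22.1811 -70.5946  -3.2222] turn [-0.1907 -0.4502  0.0705] q [ 1.01    0.2765  1.506  -0.      1.3607 -0.121 ]
1.7 [array([320.928 , 237.0216]), array([229.8666, 212.9138]), array([118.5123, 252.9273]), array([135.8194, 177.1392])]
1.8 [array([318.017 , 248.0656]), array([225.5382, 222.8588]), array([109.678 , 251.1789]), array([127.1502, 175.862 ])]
1.9 [array([314.9239, 259.9807]), array([221.2661, 233.6594]), array([101.5631, 249.4903]), array([119.1335, 174.8246])]
2.0 [array([311.7019, 272.5702]), array([217.1356, 245.1447]), array([ 94.2911, 247.8893]), array([111.8913, 174.0391])]
2.1 [array([308.4121, 285.602 ]), array([213.2336, 257.1116]), array([ 87.9587, 246.4004]), array([105.5215, 173.5111])]
2.2 [array([305.121 , 298.8171]), array([209.6446, 269.3318]), array([ 82.6349, 245.0439]), array([100.0957, 173.2396])]
```

drive_tool(
  rows=[
    [[0,0,0],[0,-5.5,0.3],8.5],
    [[0,0,0],[0.3,-5.5,0.3],8.5],
    [[0,0,0],[0.3,-5.5,0.3],8.5],
    [[0,0,0],[0.3,-5.5,0.3],8.5],
    [[0,0,0],[0.3,-5.5,0],8.5],
    [[0,0,0],[0.5,-5.5,0],8.5],
    [[0,0,0],[1,-5.5,0],8.5],
    [[0,0,0],[2,-5.5,0],8.5],
  ],
  force=60,
)

```text
clock: 1.1
position: [0.2911, 0.0789, 0.2331]
ee_rot: [0.0, 0.218, 0.976, 0.0]
contact_force: [2.0, 0.7, -0.2]
width: 0.0849
gripper_force: 0.0
```

```bash
python3 -c "
from h import *
to([.4664,-.1861,.1881],-nh,1.2025)"
```

```text
t 1.1 pos [0.2911 0.0789 0.2331] F [ 2.003   0.6624 -0.164 ] w 0.08492751773695222 shift cm [ 17.5264 -26.5017  -4.5038] turn [-0.1923 -0.4485  0.0687] q [ 0.0321 -0.1676  1.9559  0.0004  1.3522 -1.1002]
```

drive_tool(
  rows=[
    [[-0.024,-0.056,0.0086],[2.2,-3.3,-0.56],8.5],
    [[-0.024,-0.056,0.0086],[2.2,-3.3,-0.56],8.5],
    [[-0.024,-0.056,0.0086],[2.2,-3.3,-0.56],8.5],
    [[-0.024,-0.056,0.0086],[2.2,-3.3,-0.56],8.5],
    [[-0.024,-0.056,0.0086],[2.2,-3.3,-0.56],8.5],
    [[-0.024,-0.056,0.0086],[2.2,-3.3,-0.56],8.5],
    [[-0.024,-0.056,0.0086],[2.2,-3.3,-0.56],8.5],
    [[-0.024,-0.056,0.0086],[2.2,-3.3,-0.56],8.5],
  ],
)

```text
clock: 2.1
position: [0.468, -0.1847, 0.188]
ee_rot: [0.238, 0.178, 0.954, -0.045]
contact_force: [0.4, 0.1, -0.6]
width: 0.085
gripper_force: 0.0
```

```bash
python3 -c "
from h import *
to([.4664,-.1861,.1881],-nh,1.2025)
to([.5058,-.2013,.1086],-nh,1.2025)"
```

```text
t 2.1 pos [ 0.468  -0.1847  0.188 ] F [ 0.4357  0.0957 -0.592 ] w 0.08496160234941115 shift cm [-0.159  -0.1369  0.01  ] turn [0.0003 0.     0.0015] q [-0.5928 -0.0422  2.0903  0.1787  0.6225 -1.9142]
t 2.1 pos [ 0.468  -0.1847  0.188 ] F [ 0.4357  0.0957 -0.592 ] w 0.08496160234941115 shift cm [ 3.781  -1.6569 -7.94  ] turn [0.0003 0.     0.0015] q [-0.5928 -0.0422  2.0903  0.1787  0.6225 -1.9142]
```

drive_tool(
  rows=[
    [[0,0,0],[0.65,-0.4,-1.33],8.5],
    [[0,0,0],[0.65,-0.26,-1.33],8.5],
    [[0,0,0],[0.65,-0.25,-1.32],8.5],
    [[0,0,0],[0.61,-0.25,-1.32],8.5],
    [[0,0,0],[0.61,-0.25,-1.32],8.5],
    [[0,0,0],[0.61,-0.25,-1.32],8.5],
    [[0,0,0],[0,0,0],8.5],
  ],
)

```text
clock: 2.98
position: [0.5049, -0.1998, 0.1075]
ee_rot: [0.236, 0.178, 0.954, -0.044]
contact_force: [0.8, -0.1, -0.5]
width: 0.085
gripper_force: 0.0
```

```bash
python3 -c "
from h import *
to([.5058,-.2013,.1086],-nh,1.2025)
c=lambda im,x,y:cv2.resize(im[y:y+75,x:x+100,::-1],(400,300),interpolation=cv2.INTER_CUBIC)
cv2.imwrite('pics/m2.png',np.hstack([c(eyes.get_image('top'),275,175),c(eyes.get_image('side'),240,110)]))"
```

```text
t 2.975 pos [ 0.5049 -0.1998  0.1075] F [ 0.8048 -0.1421 -0.4904] w 0.08496783486985675 shift cm [ 0.0856 -0.1539  0.1086] turn [-0.0023 -0.0039  0.0012] q [-0.5702  0.1334  2.1527  0.2479  0.3906 -1.9786]
```

View pics/m2.png

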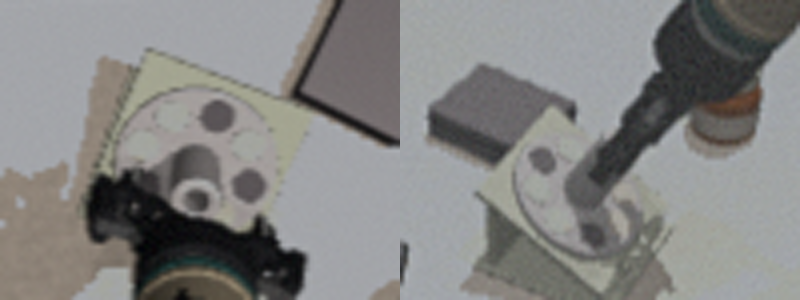

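The fingers straddle the hub, at about (195,200) in the left crop. I'll correct about 1 mm and close.

drive_tool(
  rows=[
    [[0.002,0.004,0],[0.08,-0.15,0.1],8.5],
    [[0,0,0],[0,0,0],3],
    [[0,0,0],[0,0,0],3],
    [[0,0,0],[0,0,0],3],
    [[0,0,0],[0,0,0],3],
    [[0,0,0],[0,0,0],3],
    [[0,0,0],[0,0,0],3],
  ],
  force=60,
)

```text
clock: 3.95
position: [0.5062, -0.2016, 0.1103]
ee_rot: [0.235, 0.178, 0.954, -0.044]
contact_force: [-3.7, 1.6, 5.4]
width: 0.0328
gripper_force: 59.6
```

drive_tool(
  rows=[
    [[0,0,0],[-0.3,0.1,0.6],3],
    [[0,0,0],[-0.6,0.2,1.2],3],
    [[0,0,0],[-0.8,0.3,1.6],3],
    [[0,0,0],[-0.8,0.3,1.8],3],
    [[0,0,0],[-0.8,0.3,1.8],3],
    [[0,0,0],[-0.5,0.3,2],3],
    [[0,0,0],[-0.5,0.5,2],3],
  ],
)

```text
clock: 4.82
position: [0.4623, -0.1814, 0.2207]
ee_rot: [0.235, 0.179, 0.955, -0.044]
contact_force: [0.2, 0.1, -2.9]
width: 0.0329
gripper_force: 60.4
```

```bash
python3 -c "
from h import *
to([.4812,.1691,.23],[0,0,-1],1.2025)"
```

```text
t 4.825 pos [ 0.4623 -0.1814  0.2207] F [ 0.1771  0.0951 -2.9227] w 0.03286989489314947 shift cm [ 1.8888 35.0506  0.9297] turn [0.1738 0.4497 0.0017] q [-0.5929 -0.0855  2.0342  0.1551  0.727  -1.8852]
```

drive_tool(
  rows=[
    [[0.0217,0.0562,0],[0.2,3.4,0.2],3],
    [[0.0217,0.0562,0],[0.2,3.4,0.2],3],
    [[0.0217,0.0562,0],[0.2,3.4,0.2],3],
    [[0.0217,0.0562,0],[0.2,3.4,0.2],3],
    [[0.0217,0.0562,0],[0.2,3.4,0.2],3],
    [[0.0217,0.0562,0],[0.2,3.4,0],3],
    [[0.0217,0.0562,0],[0.2,3.4,0],3],
    [[0.0217,0.0562,0],[0.2,3.4,0],3],
  ],
)

```text
clock: 5.82
position: [0.4794, 0.0912, 0.2306]
ee_rot: [0.0, 0.184, 0.983, -0.0]
contact_force: [0.5, 0.1, -3.2]
width: 0.0326
gripper_force: 60.6
```

drive_tool(
  rows=[
    [[0,0,0],[0.1,2,0],3],
    [[0,0,0],[0.1,2,0],3],
    [[0,0,0],[0,2,0],3],
    [[0,0,0],[0,1,0],3],
    [[0,0,0],[0,0.5,0],3],
    [[0,0,0],[0,0,0],3],
    [[0,0,0],[0,0,0],3],
  ],
)

```text
clock: 6.7
position: [0.4814, 0.1646, 0.23]
ee_rot: [0.001, 0.184, 0.983, -0.0]
contact_force: [0.2, -0.6, -2.9]
width: 0.0328
gripper_force: 60.7
```

```bash
python3 -c "
from h import *
to([.4812,.1691,.23],[0,0,-1],1.2025)
t=eyes.get_image('top');s=eyes.get_image('side')
cv2.imwrite('pics/top3.png',t[:,:,::-1]);cv2.imwrite('pics/side3.png',s[:,:,::-1])
c=lambda im,x,y:cv2.resize(im[y:y+75,x:x+100,::-1],(400,300),interpolation=cv2.INTER_CUBIC)
cv2.imwrite('pics/m3.png',np.hstack([c(t,150,185),c(s,230,165)]))"
```

```text
t 6.7 pos [0.4814 0.1646 0.23  ] F [ 0.2257 -0.6222 -2.858 ] w 0.03280773073618123 shift cm [-0.0238  0.4482  0.0021] turn [0.0009 0.0009 0.0019] q [ 0.1935  0.1704  1.6251 -0.0011  1.3454 -1.0069]
```

View pics/m3.png

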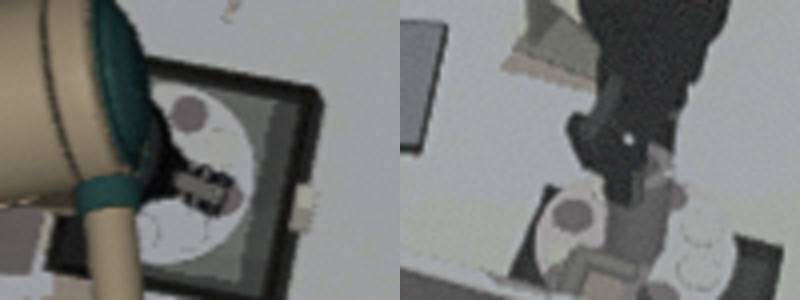

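Top crop: disc right edge at about px 213.4, rows about 205.2 to 252.6. Side crop: disc columns about 263.5 to 313.4. I'll compare these with the projection for a tray centred on the TCP.

```bash
python3 - <<'E'
from h import *
p=np.array([.4814,.1646,.176+.008])
a=np.linspace(0,6.28,200)
for dp in ([0,0,0],[.003,0,0],[0,.003,0],[0,0,-.004]):
  for n in("top","side"):
    P=np.array([proj(n,p+dp+.06*np.array([np.cos(t),np.sin(t),0])) for t in a]);print(dp,n,P.min(0),P.max(0))
t=cv2.imread("pics/top3.png").max(2).astype(int);s=cv2.imread("pics/side3.png").max(2).astype(int)
for r in(220,225,240,245): print("top row",r,t[r,195:222])
for c in(195,200): print("col",c,t[198:212,c],t[245:260,c])
for r in(222,228,232): print("side",r,s[r,258:272],s[r,306:320])
E
```

```text
[0, 0, 0] top [168.7007 204.9047] [213.8583 250.2079]
[0, 0, 0] side [262.0913 205.4336] [312.9113 245.5957]
[0.003, 0, 0] top [168.7503 203.7929] [213.8875 249.0552]
[0.003, 0, 0] side [260.8421 205.2897] [311.6323 245.4187]
[0, 0.003, 0] top [167.5735 204.8945] [212.7289 250.1961]
[0, 0.003, 0] side [261.8897 206.3328] [312.8344 246.694 ]
[0, 0, -0.004] top [169.0554 205.0846] [214.0297 250.2054]
[0, 0, -0.004] side [262.093  206.4906] [312.7353 246.6166]
top row 220 [162 162 160 157 158 159 151 154 159 159 159 158 158 159 157 161 159 112
  93  96  95  74  62  62  61  61  62]
top row 225 [ 16  29  81 114 143 157 155 157 159 159 159 158 157 161 162 163 164 163
 125  97  77  62  63  60  65  65  62]
top row 240 [161 161 164 164 163 162 133 147 162 163 165 163 164 163 150 111  99  86
  71  71  70  69  68  58  37  18  27]
top row 245 [162 162 162 163 162 148 155 163 163 159 141 114 105 104 106 104  82  69
  72  72  71  71  58  38  18  23  26]
col 195 [159 158  77  24  26  27  33  64 132 159 157 115  97  96] [162 160 144 163 161 112  95  94  67  60  52  27  23  34  87]
col 200 [158 160 157  74  27  22  26  34  57 100 158 154 107  96] [148 163 163 143  93  95  97  97  94  68  62  54  29  22  35]
side 222 [164 172 173 142  71  59 153 160 158 159 160 158 122 121] [163 168 163 166 156 164 167 159 164 169 167 171 171 164]
side 228 [163  97  53  47  47  75 158 162 159 162 166 167 167 161] [161 165 164 167 167 168 170 166  92  51  50  51  49  58]
side 232 [ 62  50  53  59  59  61  80 147 153 107 109 115 107 100] [167 168 166 165 169 172 169 109  70  63  70  69  71  73]
```

drive_tool(
  rows=[
    [[0.001,0.001,0],[0.03,0.13,-1],3],
    [[0,0,0],[0,0.13,-1.5],3],
    [[0,0,0],[0,0,-1.5],3],
    [[0,0,0],[0,0,-1.5],3],
    [[0,0,0],[0,0,-1],3],
    [[0,0,0],[0,0,-0.4],3],
    [[0,0,0],[0,0,0],3],
    [[0,0,0],[0,0,0],3],
  ],
)

```text
clock: 7.8
position: [0.4822, 0.1679, 0.1615]
ee_rot: [0.0, 0.184, 0.983, 0.0]
contact_force: [-0.9, 0.5, -2.5]
width: 0.0331
gripper_force: 60.6
```

```bash
python3 -c "
from h import *
to([.4815,.1672,.16],[0,0,-1],1.2025)
t=eyes.get_image('top');s=eyes.get_image('side')
cv2.imwrite('pics/top4.png',t[:,:,::-1])
c=lambda im,x,y:cv2.resize(im[y:y+75,x:x+100,::-1],(400,300),interpolation=cv2.INTER_CUBIC)
cv2.imwrite('pics/m4.png',np.hstack([c(t,150,185),c(s,230,165)]))
a=np.linspace(0,6.28,200)
P=np.array([proj('top',np.array([.4812,.1691,.114])+.06*np.array([np.cos(q),np.sin(q),0])) for q in a]);print(P.min(0),P.max(0))
g=t.max(2).astype(int)
for r in(220,225,230,240,245): print(r,g[r,198:220])
for c in(195,200): print(c,g[200:212,c],g[240:258,c])
"
```

```text
t 7.8 pos [0.4822 0.1679 0.1615] F [-0.9364  0.505  -2.4682] w 0.033132351478965635 shift cm [-0.072  -0.0689 -0.1458] turn [-0.0008  0.001   0.0013] q [ 0.1983  0.2214  1.7366  0.0006  1.1823 -1.0031]
[172.9371 207.9126] [215.0869 250.2222]
220 [159 158 156 156 159 160 160 158 157 158 156 157 152 156 159 112  91  95
  74  59  62  60]
225 [ 53 135 157 160 160 159 158 159 158 158 159 157 156 140 153 163 143  93
  62  60  60  64]
230 [ 81  88  75  52  40  66  69  37  23  31  45  53 113 154 164 164 160 103
  61  60  62  64]
240 [163 163 162 163 162 164 161 163 159 161 163 166 165 151 100  64  62  67
  70  70  59  36]
245 [163 162 163 162 160 137 150 163 159 139 114 105 103  81  71  70  69  71
  69  59  35  25]
195 [ 77  26  24  29  35  61  94  94 111 159 159 161] [163 161 152 145 162 162 160 162 163 162 128  97  93  70  61  53  27  23]
200 [157  70  24  25  24  34  60  94  98 119 156 106] [162 162 162 163 164 163 162 152 160 134  99  95  98  96  65  62  52  26]
```

The disc edges now match a tray centred on the rod within 0.2 px (about 0.5 mm). I'll go down slowly and watch the force.

drive_tool(
  rows=[
    [[0,0,0],[0,0,-0.4],3],
    [[0,0,0],[0,0,-0.4],3],
    [[0,0,0],[0,0,-0.4],3],
    [[0,0,0],[0,0,-0.4],3],
    [[0,0,0],[0,0,-0.4],3],
    [[0,0,0],[0,0,-0.4],3],
  ],
)

```text
clock: 8.65
position: [0.4818, 0.1678, 0.1366]
ee_rot: [-0.0, 0.184, 0.983, 0.0]
contact_force: [0.6, 0.1, -2.3]
width: 0.033
gripper_force: 60.7
```

drive_tool(
  rows=[
    [[0,0,0],[0,0,-0.5],3],
    [[0,0,0],[0,0,-0.5],3],
    [[0,0,0],[0,0,-0.5],3],
    [[0,0,0],[0,0,-0.5],3],
    [[0,0,0],[0,0,-0.5],3],
    [[0,0,0],[0,0,-0.5],3],
  ],
)

```text
clock: 9.4
position: [0.4817, 0.1678, 0.1066]
ee_rot: [-0.0, 0.184, 0.983, 0.0]
contact_force: [-0.4, 0.7, -3.2]
width: 0.0328
gripper_force: 60.7
```

drive_tool(
  rows=[
    [[0,0,0],[0,0,-0.5],3],
    [[0,0,0],[0,0,-0.5],3],
    [[0,0,0],[0,0,-0.5],3],
    [[0,0,0],[0,0,-0.5],3],
    [[0,0,0],[0,0,-0.5],3],
    [[0,0,0],[0,0,-0.5],3],
    [[0,0,0],[0,0,-0.3],3],
  ],
)

```text
clock: 10.28
position: [0.4816, 0.1678, 0.0736]
ee_rot: [-0.0, 0.184, 0.983, 0.0]
contact_force: [0.3, -0.7, -3.1]
width: 0.0329
gripper_force: 60.7
```

drive_tool(
  rows=[
    [[0,0,0],[0,0,-0.2],3],
    [[0,0,0],[0,0,-0.2],3],
    [[0,0,0],[0,0,-0.2],3],
    [[0,0,0],[0,0,-0.1],3],
    [[0,0,0],[0,0,0],3],
  ],
)

```text
clock: 10.9
position: [0.4817, 0.1678, 0.0669]
ee_rot: [-0.0, 0.184, 0.983, 0.0]
contact_force: [0.3, -0.2, -3.3]
width: 0.0327
gripper_force: 60.7
```

drive_tool(
  rows=[
    [[0,0,0],[0,0,-0.1],3],
    [[0,0,0],[0,0,-0.1],3],
    [[0,0,0],[0,0,-0.1],3],
    [[0,0,0],[0,0,0],3],
  ],
)

```text
clock: 11.4
position: [0.4824, 0.1678, 0.0658]
ee_rot: [0.001, 0.184, 0.983, 0.0]
contact_force: [-1.7, 0.4, 10.4]
width: 0.0329
gripper_force: 62.2
```

drive_tool(
  rows=[
    [[0,0,0],[0,0,-0.05],3],
    [[0,0,0],[0,0,0],3],
  ],
)

```text
clock: 11.65
position: [0.4825, 0.1678, 0.0658]
ee_rot: [0.001, 0.184, 0.983, 0.0]
contact_force: [-3.3, -1.0, 13.7]
width: 0.0332
gripper_force: 62.6
```

```bash
python3 - <<'E'
from h import *
s=manip.get_state();print(s["moment"],s["contact_force"],s["position"],R.from_quat(s["ee_rot"],scalar_first=True).as_matrix()[:,2])
t=eyes.get_image('top');s=eyes.get_image('side')
cv2.imwrite('pics/m5.png',np.hstack([cv2.resize(im[y:y+75,x:x+100,::-1],(400,300),interpolation=cv2.INTER_CUBIC) for im,x,y in((t,150,185),(s,230,175))]))
E
```

```text
[-0.3694  0.6989 -0.0051] [-3.2629 -0.9573 13.654 ] [0.4825 0.1678 0.0658] [ 0.0022  0.0006 -1.    ]
```

View pics/m5.png

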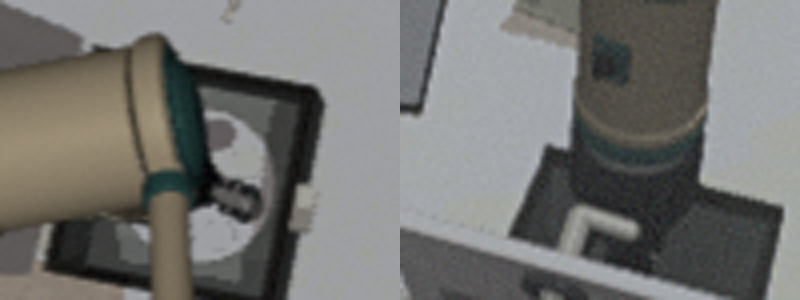

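Solid contact, with the disc flat inside the chamber around the rod. I'll ease the press and let go.

drive_tool(
  rows=[
    [[0,0,0],[0,0,0.1],3],
    [[0,0,0],[0,0,0],3.6],
    [[0,0,0],[0,0,0],4.5],
    [[0,0,0],[0,0,0],5.5],
    [[0,0,0],[0,0,0],5.5],
    [[0,0,0],[0,0,0],5.5],
  ],
)

```text
clock: 12.5
position: [0.4817, 0.1678, 0.0643]
ee_rot: [-0.0, 0.184, 0.983, 0.0]
contact_force: [-0.3, -0.2, -0.2]
width: 0.0551
gripper_force: 0.0
```

drive_tool(
  rows=[
    [[0,0,0],[0,0,1],5.5],
    [[0,0,0],[0,0,2],5.5],
    [[0,0,0],[0,0,3],5.5],
    [[0,0,0],[0,0,3],5.5],
    [[0,0,0],[0,0,3],5.5],
    [[0,0,0],[0,0,3],5.5],
    [[0,0,0],[0,0,3],5.5],
    [[0,0,0],[0,0,2],5.5],
  ],
)

```text
clock: 13.5
position: [0.4821, 0.1679, 0.2668]
ee_rot: [0.001, 0.184, 0.983, 0.001]
contact_force: [0.1, -0.7, -0.5]
width: 0.0549
gripper_force: 0.0
```

```bash
cat >> h.py <<'E'
yc=np.radians(80.5); X=np.array([np.sin(yc),-np.cos(yc),0]);Y=np.array([np.cos(yc),np.sin(yc),0]);Z=np.array([0,0,1.])
rod=np.array([.4812,.1691,0]); hinge=rod+.0885*Y+.11*Z
def push(th,r=.185,k=-.065):
    return hinge+k*X+r*(-Y*np.cos(th)+Z*np.sin(th))+.01*(Y*np.sin(th)+Z*np.cos(th))+.011*Y+.011*Z
grip=lambda th:hinge+.201*(-Y*np.cos(th)+Z*np.sin(th))+.05*(Y*np.sin(th)+Z*np.cos(th))
E
python3 - <<'E'
from h import *
ths=[2.2,1.95,1.85,1.7,1.55,1.4,1.25,1.1,.95,.8,.65,.5,.35,.25,.15,.08,.03]
P=np.array([push(t) for t in ths]); 
for t,p,d in zip(ths,P,np.r_[[P[0]*0],np.diff(P,axis=0)]): print(t,p,np.round(d*100,1))
to(push(2.2)+[0,0,.1],-Z,np.radians(-9.5)); print(grip(.045))
E
```

```text
2.2 [0.4528 0.3933 0.2647] [0. 0. 0.]
1.95 [0.4463 0.3547 0.2892] [-0.6 -3.9  2.4]
1.85 [0.4435 0.3377 0.2961] [-0.3 -1.7  0.7]
1.7 [0.4391 0.3113 0.3032] [-0.4 -2.6  0.7]
1.55 [0.4345 0.284  0.3062] [-0.5 -2.7  0.3]
1.4 [0.43   0.2567 0.305 ] [-0.5 -2.7 -0.1]
1.25 [0.4255 0.2298 0.2997] [-0.4 -2.7 -0.5]
1.1 [0.4211 0.204  0.2904] [-0.4 -2.6 -0.9]
0.95 [0.4171 0.1799 0.2773] [-0.4 -2.4 -1.3]
0.8 [0.4134 0.1579 0.2607] [-0.4 -2.2 -1.7]
0.65 [0.4102 0.1387 0.2409] [-0.3 -1.9 -2. ]
0.5 [0.4075 0.1226 0.2185] [-0.3 -1.6 -2.2]
0.35 [0.4054 0.1099 0.1938] [-0.2 -1.3 -2.5]
0.25 [0.4043 0.1036 0.1765] [-0.1 -0.6 -1.7]
0.15 [0.4036 0.099  0.1585] [-0.1 -0.5 -1.8]
0.08 [0.4032 0.0969 0.1458] [-0.  -0.2 -1.3]
0.03 [0.403  0.0959 0.1365] [-0.  -0.1 -0.9]
t 13.5 pos [0.4821 0.1679 0.2668] F [ 0.0885 -0.6625 -0.5126] w 0.054862168199645345 shift cm [-2.9257 22.5441  9.7866] turn [ 0.0009  0.0029 -1.367 ] q [ 0.1983  0.1528  1.5557  0.0005  1.4303 -1.0029]
[0.463  0.0606 0.169 ]
```

drive_tool(
  rows=[
    [[0,0,-0.17],[-0.3,0,4],0],
    [[0,0,-0.17],[-0.4,0.3,4],0],
    [[0,0,-0.17],[-0.4,2,4],0],
    [[0,0,-0.17],[-0.4,4,1.3],0],
    [[0,0,-0.17],[-0.4,4.5,0],0],
    [[0,0,-0.17],[-0.4,4.5,0],0],
    [[0,0,-0.17],[-0.4,4.5,0],0],
    [[0,0,-0.17],[-0.3,4,0],0],
  ],
)

```text
clock: 14.5
position: [0.4511, 0.4073, 0.3982]
ee_rot: [0.0, 0.763, 0.647, 0.001]
contact_force: [0.1, 0.1, -0.2]
width: -0.0001
gripper_force: 0.0
```

```bash
python3 - <<'E'
from h import *
to(push(2.2)+.015*Y,-Z,np.radians(-9.5))
t=eyes.get_image('top');s=eyes.get_image('side')
cv2.imwrite('pics/m6.png',np.hstack([cv2.resize(im[y:y+90,x:x+120,::-1],(400,300),interpolation=cv2.INTER_CUBIC) for im,x,y in((t,120,180),(s,220,195))]))
E
```

```text
t 14.5 pos [0.4511 0.4073 0.3982] F [ 0.0861  0.0575 -0.2084] w -0.00013873048033107287 shift cm [  0.4143   0.0849 -13.3483] turn [-0.0008  0.0012 -0.0019] q [ 0.6199  0.2884  1.0638 -0.      1.788   0.7838]
```

View pics/m6.png

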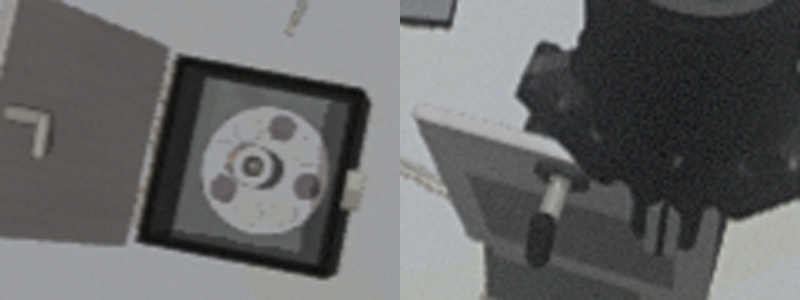

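The tray sits flat with the rod tip in the hub's middle, at crop (255,167). The fingers are behind the lid, clear of the handle. I'll lower, then push.

drive_tool(
  rows=[
    [[0,0,0],[0.2,0.1,-3],0],
    [[0,0,0],[0.1,0.1,-3],0],
    [[0,0,0],[0,0,-2.5],0],
    [[0,0,0],[0,0,-2],0],
    [[0,0,0],[0,0,-1],0],
    [[0,0,0],[0,0,0],0],
  ],
)

```text
clock: 15.35
position: [0.4546, 0.4072, 0.2824]
ee_rot: [0.0, 0.761, 0.649, -0.0]
contact_force: [-0.6, -0.1, 0.1]
width: 0.0002
gripper_force: 0.0
```

```bash
python3 - <<'E'
from h import *
to(push(1.85),-Z,np.radians(-9.5))
E
```

```text
t 15.35 pos [0.4546 0.4072 0.2824] F [-0.555  -0.0913  0.05  ] w 0.00015040149777686442 shift cm [-1.1129 -6.9517  1.3646] turn [ 0.0003  0.     -0.007 ] q [ 0.6166  0.3044  1.3141 -0.0002  1.5232  0.7755]
```

drive_tool(
  rows=[
    [[0,0,-0.007],[-0.3,-1.8,0.4],0],
    [[0,0,0],[-0.3,-1.8,0.4],0],
    [[0,0,0],[-0.3,-1.7,0.3],0],
    [[0,0,0],[-0.3,-1.7,0.3],0],
    [[0,0,0],[-0.4,-2.6,0.7],0],
    [[0,0,0],[-0.5,-2.7,0.3],0],
    [[0,0,0],[-0.5,-2.7,-0.1],0],
    [[0,0,0],[-0.4,-2.7,-0.5],0],
  ],
)

```text
clock: 16.35
position: [0.4243, 0.2308, 0.3014]
ee_rot: [-0.001, 0.763, 0.646, 0.002]
contact_force: [-0.0, 2.5, 0.8]
width: -0.0001
gripper_force: 1.6
```

```bash
python3 - <<'E'
from h import *
to(push(1.25),-Z,np.radians(-9.5))
E
```

```text
t 16.35 pos [0.4243 0.2308 0.3014] F [-0.014   2.4964  0.7532] w -8.12409453809992e-05 shift cm [ 0.1156 -0.104  -0.1721] turn [-0.004   0.0019 -0.0002] q [0.3517 0.096  1.5395 0.0031 1.503  0.5171]
```

drive_tool(
  rows=[
    [[0,0,0],[-0.3,-2.6,-1],0],
    [[0,0,0],[-0.4,-2.4,-1.3],0],
    [[0,0,0],[-0.4,-2.2,-1.7],0],
    [[0,0,0],[-0.3,-1.9,-2],0],
    [[0,0,0],[-0.3,-1.6,-2.2],0],
    [[0,0,0],[-0.2,-1.3,-2.5],0],
    [[0,0,0],[-0.1,-0.6,-1.7],0],
    [[0,0,0],[-0.1,-0.5,-1.8],0],
  ],
)

```text
clock: 17.35
position: [0.4034, 0.0987, 0.1583]
ee_rot: [0.0, 0.763, 0.646, 0.0]
contact_force: [-0.0, -0.4, 0.3]
width: 0.0002
gripper_force: 0.3
```

```bash
python3 - <<'E'
from h import *
to(push(.05),-Z,np.radians(-9.5))
E
```

```text
t 17.35 pos [0.4034 0.0987 0.1583] F [-0.0007 -0.412   0.265 ] w 0.00016017698021573163 shift cm [-0.0264 -0.2525 -1.8107] turn [0.0001 0.0014 0.0007] q [ 0.0724  0.0825  1.9207 -0.0002  1.137   0.2389]
```

drive_tool(
  rows=[
    [[0,0,0],[0,-0.2,-0.9],0],
    [[0,0,0],[0,-0.1,-0.6],0],
    [[0,0,0],[0,0,-0.4],0],
    [[0,0,0],[0,0,0],0],
  ],
)

```text
clock: 17.85
position: [0.4039, 0.097, 0.1395]
ee_rot: [0.0, 0.763, 0.646, 0.0]
contact_force: [0.1, -0.3, 0.9]
width: -0.0001
gripper_force: 0.0
```

```bash
python3 - <<'E'
from h import *
to(push(.045),-Z,np.radians(-9.5))
t=eyes.get_image('top');s=eyes.get_image('side')
cv2.imwrite('pics/m7.png',np.hstack([cv2.resize(im[y:y+90,x:x+120,::-1],(400,300),interpolation=cv2.INTER_CUBIC) for im,x,y in((t,150,180),(s,220,185))]))
E
```

```text
t 17.85 pos [0.4039 0.097  0.1395] F [ 0.0832 -0.281   0.8847] w -9.012035125884053e-05 shift cm [-0.0777 -0.0821 -0.0182] turn [-0.0004  0.0007 -0.0002] q [0.0674 0.1023 1.9514 0.0004 1.0872 0.2328]
```

View pics/m7.png

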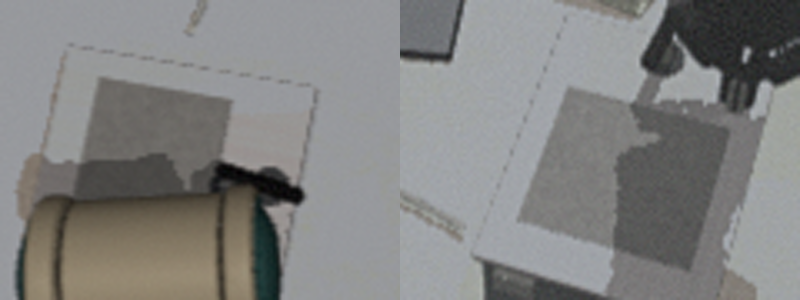

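The lid is down, lying flat in both views. The black bar runs from about px (215,231) to (240.5,239) in the top view.

```bash
python3 - <<'E'
from h import *
a,b=[plane("top",*p,.169) for p in((215.0,230.9),(240.5,238.7))]
print(a,b,(a+b)/2,np.linalg.norm(a-b),np.degrees(np.arctan2(*(a-b)[1::-1])),grip(.045))
E
```

```text
[0.4734 0.103  0.169 ] [0.4532 0.0341 0.169 ] [0.4633 0.0685 0.169 ] 0.07181504335005537 73.69946919395107 [0.463  0.0606 0.169 ]
```

drive_tool(
  rows=[
    [[0,0,0],[0,0,3],2],
    [[0,0,0],[-1,0,4],4],
    [[0,0,0],[-2,-1.5,1.5],5],
    [[0,0,0],[-3,-2,0],5],
    [[0,0,0],[-3,-2,0],5],
    [[0,0,0],[0,0,0],5],
  ],
)

```text
clock: 18.7
position: [0.312, 0.0413, 0.2247]
ee_rot: [0.0, 0.764, 0.645, 0.0]
contact_force: [0.1, -0.3, -0.4]
width: 0.0499
gripper_force: 0.0
```

```bash
python3 - <<'E'
from h import *
t=eyes.get_image('top');s=eyes.get_image('side')
cv2.imwrite('pics/m8.png',np.hstack([cv2.resize(im[y:y+75,x:x+100,::-1],(400,300),interpolation=cv2.INTER_CUBIC) for im,x,y in((t,165,195),(s,240,175))]))
def dark(im,x0,y0,w,h,th=75):
    m=(im[y0:y0+h,x0:x0+w].max(2)<th).astype(np.uint8)
    n,l,st,ce=cv2.connectedComponentsWithStats(m)
    for i in range(1,n):
        if st[i,4]>20:
            r=cv2.minAreaRect(np.argwhere(l==i)[:,::-1].astype(np.float32)); print(st[i],ce[i]+[x0,y0],r)
dark(t,205,215,45,35); print(); dark(s,255,175,60,50)
print(proj("top",grip(.045)),proj("side",grip(.045)))
to(grip(.045),-Z,np.radians(-9.5))
E
```

```text
[  8  13  28  14 180] [227.5556 234.4833] ((22.06083106994629, 18.502967834472656), (27.94489097595215, 10.186538696289062), 29.357755661010742)

[ 38   8  14  25 142] [299.338  196.0563] ((44.29411697387695, 19.323528289794922), (8.973817825317383, 24.73863410949707), 14.03624439239502)
[230.6971 234.9185] [298.57   197.6925]
t 18.8 pos [0.3145 0.0419 0.2249] F [0.6193 0.8413 0.3475] w 0.05024049645043862 shift cm [14.8575  1.8651 -5.5958] turn [-0.0005  0.0028  0.0006] q [-0.089  -0.1359  1.9524  0.0008  1.3223  0.0773]
```

View pics/m8.png

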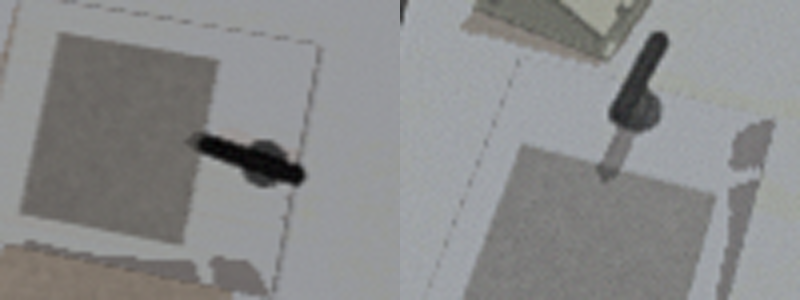

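```bash
python3 - <<'E'
from h import *
print(tri((227.6,234.8),(300.5,193.6)))
print("far",tri((239.9,238.9),(304.9,184.4)),"near",tri((215.4,230.6),(296.1,202.9)))
for th in(.045,.1,.15,.2): print(th,grip(th),proj("top",grip(th)),proj("side",grip(th)), [proj(n,hinge+.239*(-Y*np.cos(th)+Z*np.sin(th))+.05*(Y*np.sin(th)+Z*np.cos(th))) for n in("top","side")])
# lid corners
for th in(.045,.1,.15,.2): print(th,[proj(n,hinge+.223*(-Y*np.cos(th)+Z*np.sin(th))+.01*(Y*np.sin(th)+Z*np.cos(th))+k*.0875*X) for n in("top","side") for k in(-1,1)])
E
```

```text
(array([0.4608, 0.0671, 0.1922]), np.float64(0.0030831587270272252))
far (array([0.4514, 0.0346, 0.1941]), np.float64(0.001169695693954506)) near (array([0.4702, 0.0995, 0.1915]), np.float64(0.0056922392033198505))
0.045 [0.463  0.0606 0.169 ] [230.6971 234.9185] [298.57   197.6925] [array([244.5879, 237.385 ]), array([302.2075, 187.2891])]
0.1 [0.4636 0.0641 0.1798] [229.1068 234.5221] [298.5358 195.8096] [array([243.0607, 236.9774]), array([302.2649, 184.8232])]
0.15 [0.4642 0.0677 0.1895] [227.4446 234.1228] [298.4479 194.2492] [array([241.4098, 236.5589]), array([302.2546, 182.7363])]
0.2 [0.4649 0.0719 0.1989] [225.5756 233.6867] [298.3043 192.8409] [array([239.5051, 236.0945]), array([302.1827, 180.8065])]
0.045 [array([234.3114, 268.4415]), array([245.6201, 206.2654]), array([331.6439, 209.0641]), array([269.0809, 193.7657])]
0.1 [array([233.5289, 268.5755]), array([244.99  , 205.6636]), array([332.1998, 206.4415]), array([268.9801, 191.0969])]
0.15 [array([232.5912, 268.6601]), array([244.1984, 205.0713]), array([332.6689, 204.1879]), array([268.8209, 188.79  ])]
0.2 [array([231.4333, 268.7077]), array([243.1938, 204.4365]), array([333.1018, 202.0664]), array([268.5957, 186.604 ])]
```

```bash
python3 - <<'E'
from h import *
p=hinge+.0875*X+.01*Z
print("hinge corner top,side",proj("top",p),proj("side",p),"obs (169.5,195) (243.4,261.5)")
tip=np.array([.4039,.097,.1285]); print("tip side",proj("side",tip))
# corner triangulations: free edge corners
print(tri((245,206.2),(270-1,189.5)),tri((233.7,268.2),(333.7-1,205.5)))
for th in(.045,.1,.15): print([hinge+.223*(-Y*np.cos(th)+Z*np.sin(th))+.01*(Y*np.sin(th)+Z*np.cos(th))+k*.0875*X for k in(1,-1)])
E
```

```text
hinge corner top,side [169.5056 193.2732] [240.4246 261.1692] obs (169.5,195) (243.4,261.5)
tip side [319.0053 221.1794]
(array([0.5446, 0.0239, 0.1482]), np.float64(0.002268905488858281)) (array([0.3732, 0.0524, 0.1455]), np.float64(0.001992283718116515))
[array([0.5454, 0.0227, 0.13  ]), array([0.3728, 0.0516, 0.13  ])]
[array([0.5456, 0.0241, 0.1422]), array([0.373 , 0.053 , 0.1422])]
[array([0.546 , 0.0259, 0.1532]), array([0.3734, 0.0548, 0.1532])]
```

The lid reads about 0.12 rad, with the bar at z ≈ 0.185 and turned about 6–8° clockwise, so it is not yet down on the gasket. I'll grip the bar by its centre, straighten it and press.

drive_tool(
  rows=[
    [[0,0,0],[2,0.4,2],5],
    [[0,0,-0.06],[4,0.7,0],5],
    [[0,0,0],[4,0.6,0],5],
    [[0,0,0],[3.5,0.5,0],5],
    [[0,0,0],[1.4,0.2,-2],5],
    [[0,0,0],[0,0,-1.5],5],
    [[0,0,0],[0,0,0],5],
  ],
)

```text
clock: 19.68
position: [0.4613, 0.0662, 0.2078]
ee_rot: [-0.001, 0.782, 0.623, -0.001]
contact_force: [-0.4, -0.4, -0.0]
width: 0.0502
gripper_force: 0.0
```

```bash
python3 - <<'E'
from h import *
to([.463,.066,.178],-Z,np.radians(-13))
E
```

```text
t 19.675 pos [0.4613 0.0662 0.2078] F [-0.3666 -0.4119 -0.0344] w 0.05016710249193204 shift cm [ 0.1662 -0.0172 -2.9821] turn [-0.0004 -0.0038 -0.0017] q [-0.0073  0.1218  1.7417  0.0004  1.282   0.2179]
```

drive_tool(
  rows=[
    [[0,0,0],[0.1,0,-1],5],
    [[0,0,0],[0,0,-1],5],
    [[0,0,0],[0,0,-0.9],5],
    [[0,0,0],[0,0,0],3],
    [[0,0,0],[0,0,0],0.5],
    [[0,0,0],[0,0,0],0.5],
    [[0,0,0],[0,0,0],0.5],
    [[0,0,0],[0,0,0],0.5],
  ],
  force=40,
)

```text
clock: 20.68
position: [0.4627, 0.0658, 0.1803]
ee_rot: [-0.001, 0.782, 0.623, -0.001]
contact_force: [-4.3, -0.8, 0.5]
width: 0.0115
gripper_force: 38.1
```

```bash
python3 - <<'E'
from h import *
to([.463,.066,.178],-Z,np.radians(-13)); print(manip.get_state()["moment"])
s=eyes.get_image('side');t=eyes.get_image('top')
cv2.imwrite('pics/m9.png',np.hstack([cv2.resize(im[y:y+90,x:x+120,::-1],(400,300),interpolation=cv2.INTER_CUBIC) for im,x,y in((t,150,180),(s,230,165))]))
E
```

```text
t 20.675 pos [0.4627 0.0658 0.1803] F [-4.3308 -0.7565  0.5361] w 0.01146309866844227 shift cm [ 0.0253  0.0188 -0.2296] turn [-0.0002 -0.0015 -0.001 ] q [-0.0079  0.1435  1.7878  0.0002  1.2118  0.2178]
[ 0.0096  0.7209 -0.0601]
```

drive_tool(
  rows=[
    [[0,0,0.03],[-0.1,0,0],0.5],
    [[0,0,0.04],[0,0,0],0.5],
    [[0,0,0.04],[0,0,0],0.5],
    [[0,0,0],[0,0,0],0.5],
  ],
)

```text
clock: 21.28
position: [0.4628, 0.0658, 0.1802]
ee_rot: [0.0, 0.747, 0.665, 0.0]
contact_force: [-3.4, 0.2, -1.4]
width: 0.0117
gripper_force: 38.5
```

```bash
python3 - <<'E'
from h import *
to([.463,.066,.178],-Z,np.radians(-9.5)); print(manip.get_state()["moment"])
E
```

```text
t 21.275 pos [0.4628 0.0658 0.1802] F [-3.3508  0.1823 -1.3632] w 0.011665144872466563 shift cm [ 0.0226  0.023  -0.2245] turn [-0.0002  0.0004 -0.0501] q [-0.0081  0.1425  1.7891  0.0003  1.2096  0.1075]
[-0.0382  0.6004 -0.133 ]
```

drive_tool(
  rows=[
    [[0,0,-0.03],[0,-0.1,-0.4],0.5],
    [[0,0,0],[0,-0.1,-0.4],0.5],
    [[0,0,0],[0,-0.1,-0.4],0.5],
    [[0,0,0],[0,0,0],0.5],
  ],
)

```text
clock: 21.78
position: [0.4623, 0.0618, 0.168]
ee_rot: [0.0, 0.757, 0.653, -0.001]
contact_force: [-4.5, -2.8, 0.1]
width: 0.0117
gripper_force: 39.5
```

```bash
python3 - <<'E'
from h import *
to(grip(.045)-[0,0,.008],-Z,np.radians(-9.5)); print(manip.get_state()["moment"])
E
```

```text
t 21.775 pos [0.4623 0.0618 0.168 ] F [-4.5347 -2.8413  0.0559] w 0.011714968879710902 shift cm [ 0.074  -0.1232 -0.7023] turn [ 0.0014 -0.0004 -0.0183] q [-0.0153  0.1519  1.8105 -0.0015  1.1796  0.1328]
[-0.3521  0.6209 -0.239 ]
```

drive_tool(
  rows=[
    [[0,0,-0.01],[0.05,-0.1,-0.3],0.5],
    [[0,0,0],[0,0,-0.3],0.5],
    [[0,0,0],[0,0,-0.2],0.5],
  ],
)

```text
clock: 22.15
position: [0.4618, 0.0589, 0.1603]
ee_rot: [0.001, 0.76, 0.65, -0.003]
contact_force: [-8.1, -9.1, 4.8]
width: 0.0113
gripper_force: 39.3
```

```bash
python3 - <<'E'
from h import *
to(grip(.045)-[0,0,.008],-Z,np.radians(-9.5)); print(manip.get_state()["moment"])
g=cv2.cvtColor(eyes.get_image('side'),cv2.COLOR_RGB2GRAY).astype(int)
print(proj("side",hinge+.223*(-Y)+.01*Z+.0875*X))
for c in(272,274,276,278,282,286): print(c,g[183:205,c])
E
```

```text
t 22.15 pos [0.4618 0.0589 0.1603] F [-8.0729 -9.1439  4.7548] w 0.011320520996622764 shift cm [0.1268 0.1684 0.0671] turn [ 0.0058 -0.0026 -0.01  ] q [-0.0181  0.1588  1.8228 -0.0063  1.1624  0.1402]
[-1.2764  1.2259 -0.105 ]
[269.1069 196.0454]
272 [112 132 125 143 161 161 164 161 163 160 157 149 159 160 158 160 158 160
 161 157 160 162]
274 [108 134 131 125 142 162 161 163 158 160 160 161 161 163 160 161 159 157
 160 160 157 157]
276 [107 109 129 133 141 161 164 163 161 161 163 159 155 161 160 156 157 157
 161 160 163 161]
278 [107 106 124 133 130 143 162 160 161 163 162 162 159 156 157 159 159 160
 160 162 157 158]
282 [112 111 113 103 128 131 145 165 162 162 165 161 162 161 160 158 156 158
 156 158 157 159]
286 [ 51  57  88 110 109 109 130 142 164 163 163 161 162 164 161 158 157 157
 160 158 158 161]
```

The side view's lid-edge line at (272,194)–(278,196) fits 0.045 rad, so the lid is now on the gasket. I'll ease the side load, tighten the grip and turn clockwise.

drive_tool(
  rows=[
    [[0,0,0],[-0.1,0.15,0],0.5],
    [[0,0,0],[-0.1,0.05,0],0.5],
    [[0,0,-0.1],[0,0,0],0.5],
    [[0,0,-0.1],[0,0,-0.05],0.5],
    [[0,0,-0.1],[0,0,-0.05],0.5],
    [[0,0,0],[0,0,0],0.5],
  ],
  force=100,
)

```text
clock: 22.95
position: [0.4614, 0.0589, 0.1601]
ee_rot: [0.004, 0.848, 0.529, -0.002]
contact_force: [-5.7, -14.0, 6.4]
width: 0.0081
gripper_force: 98.8
```

```bash
python3 - <<'E'
from h import *
to(grip(.03)-[0,0,.008],-Z,np.radians(-99.5)); print(manip.get_state()["moment"],grip(.03)-grip(.006))
E
```

```text
t 22.95 pos [0.4614 0.0589 0.1601] F [ -5.6725 -14.0336   6.3631] w 0.008095618342093958 shift cm [ 0.1492  0.0818 -0.2107] turn [ 0.0092 -0.0053 -1.2811] q [-0.0148  0.1568  1.826  -0.0108  1.1575  0.4451]
[-1.9942  0.8037 -0.1098] [0.0002 0.0013 0.0048]
```

drive_tool(
  rows=[
    [[0,0,0],[-0.1,-0.2,0],0.5],
    [[0,0,0],[-0.1,-0.2,0],0.5],
    [[0,0,-0.1],[0,0,-0.05],0.5],
    [[0,0,-0.1],[0,0,-0.05],0.5],
    [[0,0,-0.1],[0,0,-0.05],0.5],
    [[0,0,0],[0,0,0],0.5],
  ],
)

```text
clock: 23.7
position: [0.461, 0.0584, 0.1588]
ee_rot: [0.002, 0.918, 0.396, 0.002]
contact_force: [-3.1, -4.8, 3.4]
width: 0.0077
gripper_force: 98.7
```

```bash
python3 - <<'E'
from h import *
to(grip(.03)-[0,0,.008],-Z,np.radians(-99.5)); print(manip.get_state()["moment"])
E
```

```text
t 23.7 pos [0.461  0.0584 0.1588] F [-3.0682 -4.7552  3.4388] w 0.0077221751288118 shift cm [ 0.1893  0.1269 -0.0821] turn [ 0.0049  0.0031 -0.9797] q [-0.0217  0.1547  1.8322 -0.0029  1.1498  0.7363]
[-0.5333  0.0927 -0.0935]
```

drive_tool(
  rows=[
    [[0,0,-0.1],[-0.1,-0.1,-0.05],0.5],
    [[0,0,-0.1],[0,-0.1,-0.05],0.5],
    [[0,0,-0.1],[0,0,-0.1],0.5],
    [[0,0,-0.1],[0,0,-0.1],0.5],
    [[0,0,-0.1],[0,0,-0.1],0.5],
    [[0,0,0],[0,0,0],0.5],
  ],
)

```text
clock: 24.45
position: [0.4604, 0.0577, 0.1549]
ee_rot: [0.001, 0.988, 0.157, 0.003]
contact_force: [-1.5, -0.8, 4.7]
width: 0.0082
gripper_force: 99.0
```

```bash
python3 - <<'E'
from h import *
to(grip(.006)-[0,0,.008],-Z,np.radians(-99.5)); print(manip.get_state()["moment"])
E
```

```text
t 24.45 pos [0.4604 0.0577 0.1549] F [-1.5225 -0.7751  4.6562] w 0.008198426313019294 shift cm [ 0.2251  0.0693 -0.1656] turn [ 0.0018  0.0055 -0.4811] q [-0.0251  0.1568  1.8406 -0.0003  1.1384  1.2305]
[-0.0562 -0.359   0.0218]
```

drive_tool(
  rows=[
    [[0,0,-0.1],[0,0,-0.08],0.5],
    [[0,0,-0.1],[0,0,-0.08],0.5],
    [[0,0,-0.1],[0,0,-0.05],0.5],
    [[0,0,-0.1],[0,0,0],0.5],
    [[0,0,-0.08],[0,0,0],0.5],
    [[0,0,0],[0,0,0],0.5],
  ],
)

```text
clock: 25.2
position: [0.4602, 0.0577, 0.1525]
ee_rot: [0.0, 0.997, -0.082, 0.002]
contact_force: [-0.1, -0.7, 3.0]
width: 0.0083
gripper_force: 98.8
```

```bash
python3 - <<'E'
from h import *
to(grip(.006)-[0,0,.008],-Z,np.radians(-99.5)); print(manip.get_state()["moment"])
E
```

```text
t 25.2 pos [0.4602 0.0577 0.1525] F [-0.1335 -0.695   3.0391] w 0.008278318168312307 shift cm [0.2471 0.0734 0.0755] turn [ 0.0008  0.0048 -0.0025] q [-0.0249  0.1593  1.8442 -0.0007  1.1334  1.7095]
[-0.3387 -0.6689  0.0169]
```

drive_tool(
  rows=[
    [[0,0,-0.03],[0,0,0],0.5],
    [[0,0,-0.03],[0,0,0],0.5],
    [[0,0,0],[0,0,0],0.5],
  ],
)

```text
clock: 25.58
position: [0.4601, 0.0578, 0.1524]
ee_rot: [0.0, 0.994, -0.112, 0.002]
contact_force: [3.6, -0.7, 3.0]
width: 0.0084
gripper_force: 99.0
```

```bash
python3 - <<'E'
from h import *
to(grip(.006)-[0,0,.008],-Z,np.radians(-99.5)); print(manip.get_state()["moment"])
E
```

```text
t 25.575 pos [0.4601 0.0578 0.1524] F [ 3.6433 -0.73    2.9621] w 0.008354852145442472 shift cm [0.2612 0.0692 0.0793] turn [0.0005 0.0042 0.0591] q [-0.0249  0.1594  1.8441 -0.0006  1.1339  1.771 ]
[-0.2766 -1.2605  0.223 ]
```

drive_tool(
  rows=[
    [[0,0,0.02],[0,0,0],0.5],
    [[0,0,0],[0,0,0],2.5],
    [[0,0,0],[0,0,0],5],
    [[0,0,0],[0,0,0],5],
    [[0,0,0],[0,0,0],5],
    [[0,0,0],[0,0,1.5],5],
    [[0,0,0],[0,0,3],5],
    [[0,0,0],[0,0,4],5],
  ],
)

```text
clock: 26.58
position: [0.4572, 0.0579, 0.2368]
ee_rot: [0.0, 0.995, -0.102, -0.001]
contact_force: [0.3, -0.1, 0.2]
width: 0.0498
gripper_force: 0.0
```

drive_tool(
  rows=[
    [[0,0,0],[-2,-1,2],5],
    [[0,0,0],[-4,-2,0],5],
    [[0,0,0],[-5,-2,0],5],
    [[0,0,0],[-4,-2,0],5],
    [[0,0,0],[0,0,0],5],
  ],
)

```text
clock: 27.2
position: [0.3055, -0.0125, 0.2567]
ee_rot: [0.0, 0.995, -0.104, -0.0]
contact_force: [0.6, -0.1, 0.2]
width: 0.0503
gripper_force: 0.0
```

```bash
python3 - <<'E'
from h import *
t=eyes.get_image('top');s=eyes.get_image('side')
cv2.imwrite('pics/top9.png',t[:,:,::-1]);cv2.imwrite('pics/side9.png',s[:,:,::-1])
a=np.hstack([cv2.resize(im[y:y+75,x:x+100,::-1],(400,300),interpolation=cv2.INTER_CUBIC) for im,x,y in((t,165,195),(s,240,175))])
b=np.hstack([cv2.resize(im[:,:,::-1],(400,300)) for im in(t,s)])
cv2.imwrite('pics/m10.png',np.vstack([a,b]))
print(manip.get_state()["contact_force"],proj("top",grip(.006)),proj("side",grip(.006)))
for d in(-1,1): print([proj(n,grip(.006)+d*.036*X) for n in("top","side")])
for th in(.006,.045):print(th,[proj(n,hinge+.223*(-Y*np.cos(th)+Z*np.sin(th))+.01*Z+k*.0875*X) for n in("top","side") for k in(-1,1)])
E
```

```text
[0.1335 0.0871 0.0168] [231.675  235.1724] [298.5558 199.1283]
[array([229.222 , 248.4098]), array([312.0456, 202.4102])]
[array([234.1026, 222.0718]), array([285.3058, 195.9047])]
0.006 [array([234.733 , 268.3253]), array([245.9383, 206.6642]), array([331.23  , 210.9939]), array([269.1129, 195.7216])]
0.045 [array([234.4718, 268.4709]), array([245.7768, 206.2926]), array([331.6766, 208.94  ]), array([269.1306, 193.6511])]
```

View pics/m10.png

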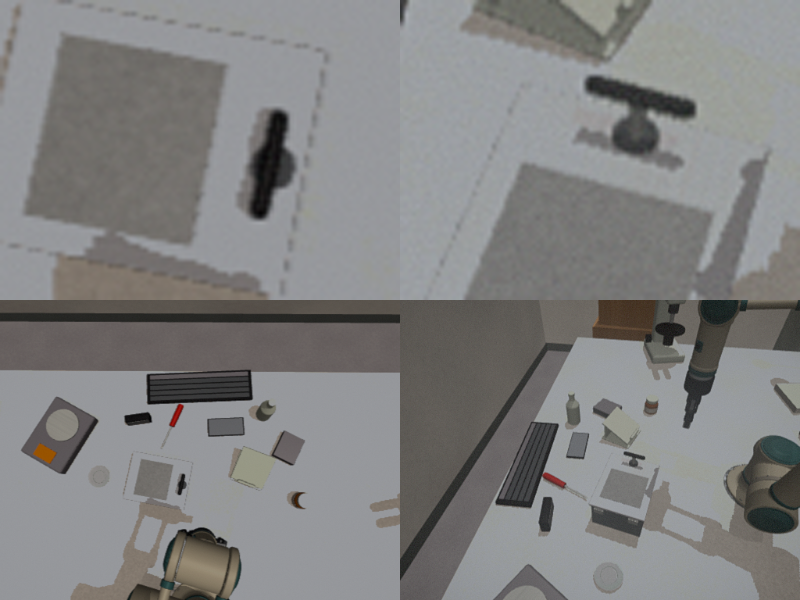

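The bar lies along the hinge line: ends near px (234,224) and (230,248), at the predicted angle. The side-view lid corners, about (271,195) and (332,213), fit 0.006 rad. The bystanders have not moved. Handing in.

```bash
python3 -c "
from rig import job
print(job.sign_off())"
```

```text
the job is handed in; nothing more can be done
None
```

I handed the job in at about 27 s: the tray is on the rod down to the collar, the lid is shut and drawn down on its gasket, and the T-handle is turned its full clockwise quarter turn; in the last pictures the other things looked unmoved.

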